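Sort the turned and squared parts into their trays

TASK

Sort the five loose wooden parts on the bench: lay both squared blanks in the rectangular tray, lengthwise with it, stand both knobs upright in the round dish, and put the square foot block, with its bored hole upward, in the small square tray, each part lying flat on the floor of its tray. Set every part down gently rather than dropping it, and leave the tape measure and the wax tin where they are.

Things in the scene. Friction and masses are not known exactly. Their poses are not given: they have to be found in the camera images.
- blank_a: squared light-wood turning blank, 90 x 24 x 24 mm, lying flat, about 36 g. Origin at its CENTRE (12 mm above what it lies on), x axis along its length, z up at the start. One of two alike
- blank_b: squared light-wood turning blank, 90 x 24 x 24 mm, lying flat, about 36 g. Origin at its CENTRE (12 mm above what it lies on), x axis along its length, z up at the start. One of two alike
- knob_a: turned light-wood drawer knob standing on its foot, about 26 g: foot 28 mm across, waist 24 mm, head 36 mm across from 16 to 28 mm up (grip there), tapering to the top at 34 mm. Origin at the centre of the foot's underside, z up. One of two alike
- knob_b: turned light-wood drawer knob standing on its foot, about 26 g: foot 28 mm across, waist 24 mm, head 36 mm across from 16 to 28 mm up (grip there), tapering to the top at 34 mm. Origin at the centre of the foot's underside, z up. One of two alike
- foot_block: square light-wood foot block 44 x 44 x 28 mm high, with a dark bored hole 20 mm across in its top, about 38 g. Origin at the centre of its underside, x and y axes along its sides, z up
- long_tray: the rectangular plywood tray, fixed to the bench: outside 150 x 102 mm, inside 140 x 92 mm, walls 5 mm, floor 4 mm thick, lip only 12 mm above the bench. Origin at the centre of its underside on the bench, x axis along its 150 mm length, z up. For both blanks, side by side along x
- round_dish: the round plywood dish, fixed to the bench: 127 mm across outside, 120 mm inside, floor 4 mm thick, lip only 12 mm above the bench. Origin at the centre of its underside, z up. For both knobs
- small_tray: the small square plywood tray, fixed to the bench: outside 90 x 90 mm, inside 80 x 80 mm, walls 5 mm, floor 4 mm thick, lip only 12 mm above the bench. Origin at the centre of its underside, x and y axes along its sides, z up. For the foot block
- tape_measure: bystander, to be left alone: grey tape measure lying flat, 52 x 52 x 30 mm high, 0.28 kg, loose. Origin at the centre of its underside. All other loose clutter between the parts lies lower than 8 mm; taller clutter (a glue bottle 170 mm high, tools, boards, a drill) stands well outside the parts and trays
- wax_tin: bystander, to be left alone: round steel wax tin, 52 mm across, 27 mm high, 0.22 kg, loose. Origin at the centre of its underside
Things that resemble listed ones, but are neither listed nor needed, are in the scene too. What is shaped like the round_dish but blue or green is not meant.

How it is judged:
By the outcome, as a careful person would: the job done as asked, in the order asked, and still so for the second after the job is handed in, with the robot touching nothing.
It also fails if it takes over 99 s, if anything falls off the work surface, if the arm or the gripper's body presses on something with over 40 N, if the wrist force passes 120 N, or if a joint passes its speed limit or range.

ROBOT

A 7-joint arm with a two-finger parallel gripper is mounted at the origin on the work surface. World frame = base frame: x ahead of the robot, y to its left, z up, the work surface at z = 0. Lengths are in m, angles in rad, forces in N, time in s.
With the tool pointing down it reaches from about 0.4 to 0.85 m from the base axis. Payload 10.4 kg.
Tool frame: the origin (TCP) lies between the finger pads; the fingertips stand 14 mm ahead of it and the grasp point (between the pads) lies 5 mm behind it (r.finger_overhang is the z of the fingertips in the tool frame, in m); z points along the fingers, y is the line along which they close (so a half turn about z gives the same grasp; the last joint's range is limited). The gripper opens to 87 mm and grips with 3 to 60 N. Pads are 19 mm wide; open, the fingers measure 117 mm over their backs; the gripper's body (75 mm by 190 mm) begins 51 mm behind the grasp point.
Start: joints at [-1.254, 0.332, -0.065, 1.46, 0.022, 1.35, -0.088], TCP at [0.208, 0.589, 0.212] pointing down, gripper open.
Joint ranges: [-2.6, 2.6], [-0.5, 2.12], [-1.47, 1.34], [0.16, 2.42], [-1.27, 4.41], [0.06, 2.06], [-2.6, 2.6]. Speed limits (rad/s): [2.22, 2.22, 2.79, 2.79, 3.14, 3.14, 3.14].

INTERFACE

Orientations are given as a unit quaternion [x, y, z, w].
In Python, from bench import r, optics gives the robot as it stands.
- The arm moves only by the shell command python3 -m pendant 'ROWS' [FORCE]. ROWS is JSON, a list of rows, each a list of 7 numbers: the closure, from -1 (fully open) to 1 (shut), then the shift along the tool's x, y, z scaled (see below), then the turn, a rotation vector about the tool's x, y, z scaled (see below). In form: [[grip, x, y, z, rx, ry, rz], ...]. A call has 1 to 8 rows; each row is the pose to reach, as a shift and turn from the pose commanded when the call began, along the tool's axes at that moment; what a row does not reach only later rows make up. The controller multiplies each number of a shift by 0.3 m and each number of a turn by 120 degrees. A row lasts 1/8 s, in which the tool goes at most 62.5 mm and 10.7 degrees, less where a joint would pass 70% of its speed; a pose out of reach is approached as far as the arm can. A call with a number of a shift or a turn outside -1 to 1 is refused whole. A call with a gripper value outside its range is refused whole. The fingers move at their own pace and stop on an object; FORCE is the grip in N (left out, the last holds). Time passes only in rows, so rows that repeat a pose let the fingers close. It gives the time, the measured TCP pose, the force, the opening and the grip force at its end, in the units of the state.
- r.read_state(): the state, without advancing time (a new reading comes with each control period).
- optics.camera(name): name is "side" or "top" or "wrist"; returns a dict with "pixels" (480x640x3 uint8, red, green, blue), "vfov" (degrees; the focal length in pixels is half the picture's height over the tangent of half this angle, whatever the lens; pixels are square), "cx", "cy" (the principal point, pixels), "rvec" (rotation vector, rad) and "tvec" (3), from world to camera coordinates, as OpenCV has them. Camera axes: x right, y down, z forward; pixel columns grow to the right and rows downward; lengths in m; the calibration is good to about 2 mm. A picture is of the moment at which its call begins. There is no depth.
- r.close_job(): hands the job in; it is judged then, once.
The state is a dict: "time": time; "joint_positions": joint angles; "joint_vel": joint speeds; "joint_torque": joint torques, N m; "ee_pos": TCP position; "eef_rot": TCP orientation; "ft_force": force on the tool from outside, world axes, zero at the start; "torque": the same for the moment, N m; "width": finger opening in m; "grip_force": force on a finger pad.
Only numpy, scipy, OpenCV 4.12 (cv2) and the standard library are available. Lean on these libraries where they do the work, as an engineer would, in place of code of your own. Each camera call takes 0.05 s, during which the arm holds its last target. There are 200 camera calls.

## Working session

There is one attempt and no reset: what is moved stays moved. The work goes in short steps, Python scripts to look and compute and a shell command to move; the robot and the scene stay as the last step left them, time stands still between calls to the robot, and variables do not carry over. Pictures are saved under pics/ and viewed, at most 14 in all, crops included, and the job is handed in when it is done.

```bash
mkdir -p pics; ls
cat > h.py <<'E'
import numpy as np,cv2
from bench import r,optics
from scipy.spatial.transform import Rotation as R
def shot(n,f=None):
    c=optics.camera(n); p=np.ascontiguousarray(c['pixels'][:,:,::-1])
    if f: cv2.imwrite(f'pics/{f}.png',p)
    c['bgr']=p; return c
def K(c):
    f=240/np.tan(np.radians(c['vfov'])/2); return np.array([[f,0,c['cx']],[0,f,c['cy']],[0,0,1.]])
def ray(c,uv,z):
    M=cv2.Rodrigues(np.array(c['rvec'],float))[0]; t=np.array(c['tvec'],float).ravel()
    o=-M.T@t; uv=np.atleast_2d(uv).astype(float)
    d=(np.c_[uv,np.ones(len(uv))]@np.linalg.inv(K(c)).T)@M
    return o+d*((z-o[2])/d[:,2])[:,None]
def proj(c,P):
    return cv2.projectPoints(np.atleast_2d(P).astype(float),np.array(c['rvec'],float),np.array(c['tvec'],float),K(c),None)[0][:,0]
E
python3 - <<'E'
from h import *
for n in('top','side','wrist'):
    c=shot(n,n+'0'); print(n,c['vfov'],c['cx'],c['cy'],c['rvec'],c['tvec'],[k for k in c])
print(r.read_state())
E
```

```text
pics
top 53.59564329444184 315.37665532017803 241.77526350328046 [ 2.13722304 -2.10676892  0.17966539] [0.0046461  0.49849675 0.86548898] ['pixels', 'vfov', 'cx', 'cy', 'rvec', 'tvec', 'bgr']
side 47.369974815251005 324.65141622612055 239.89796852067127 [ 2.48328023 -0.02636072  0.00321746] [-0.48592643  0.04347175  1.1724141 ] ['pixels', 'vfov', 'cx', 'cy', 'rvec', 'tvec', 'bgr']
wrist 64.87455804949114 323.6659483562022 231.69667538635576 [-2.35546793 -1.66768626 -0.24932721] [-0.62478981 -0.03557547  0.39189247] ['pixels', 'vfov', 'cx', 'cy', 'rvec', 'tvec', 'bgr']
{'time': 0.15, 'joint_positions': array([-1.25358412,  0.33272705, -0.06470876,  1.46071202,  0.02159725,
        1.34988995, -0.08848293]), 'joint_vel': array([ 4.14746289e-05, -2.12247316e-03,  1.36661794e-03, -3.14948738e-03,
       -2.35166476e-04,  2.10821515e-04, -4.44227922e-04]), 'joint_torque': array([ 1.15667721e-03, -6.23635554e+01,  2.50502693e-02, -3.90143859e+01,
       -6.11917768e-02,  3.72533337e-02,  8.08751133e-05]), 'ee_pos': array([0.2082172 , 0.58899354, 0.21125388]), 'eef_rot': array([ 1.69069630e-01,  9.85603972e-01, -5.15950392e-04, -6.95360597e-05]), 'ft_force': array([-0.94052312,  0.2582188 ,  0.25404673]), 'torque': array([ 0.00526764, -0.00455723,  0.02541887]), 'grip_force': 0.0, 'width': 0.08725498986313986}
```

View pics/top0.png

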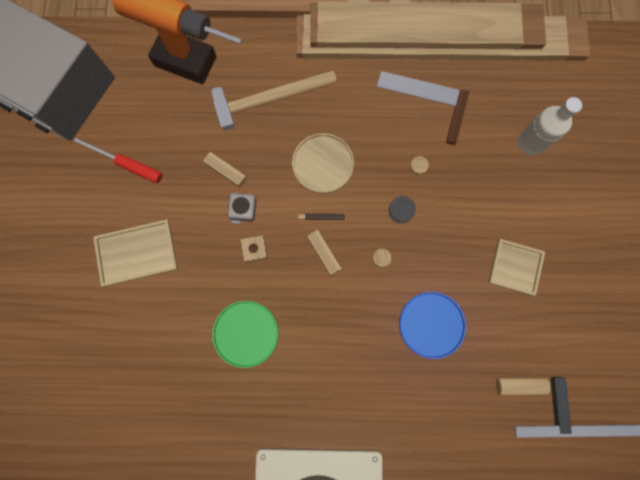

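View pics/side0.png

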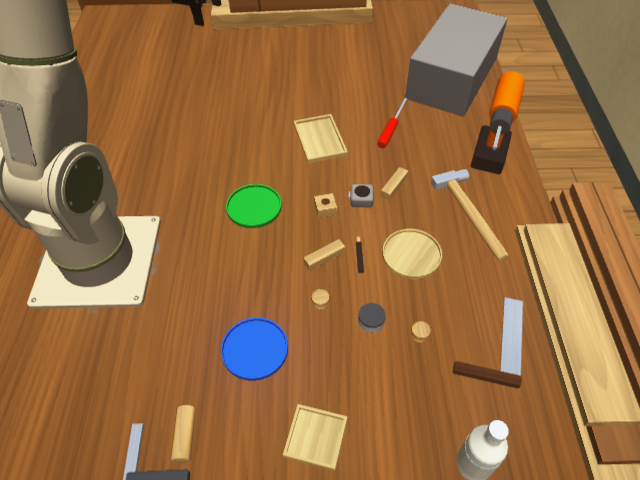

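Top view: blanks at (224,169) and (324,252), knobs at (420,165) and (382,258), foot block at (253,248), long tray at (135,253), plywood dish at (323,163) and small tray at (518,267). The tape measure is at (242,207) and the wax tin at (402,209). The blue and green dishes are decoys. Next I check the calibration and take measurements.

Run:
```python
from h import *
for n in('top','side'):
    c=shot(n); M=cv2.Rodrigues(np.array(c['rvec']))[0]; print(n,'cam',-M.T@c['tvec'])
    print(proj(c,[[0,0,0],[.208,.589,.21],[.6,0,0]]))
c=shot('top')
hsv=cv2.cvtColor(c['bgr'],cv2.COLOR_BGR2HSV)
for p in [(224,169),(324,252),(420,165),(382,258),(253,240),(135,253),(323,163),(518,267),(300,300),(300,120)]: print(p,hsv[p[1],p[0]])
for n,p,z in [('blA',(224,169),.024),('blB',(324,252),.024),('kA',(420,165),.034),('kB',(382,258),.034),('ft',(253,248),.028),('lt',(135,253),.012),('dish',(323,163),.012),('st',(518,267),.012)]: print(n,ray(c,p,z).round(3))
s=cv2.imread('pics/side0.png')
for n,p,z in [('blA',(395,181),.024),('blB',(325,252),.024),('kA',(421,328),.034),('kB',(320,296),.034),('ft',(326,203),.028),('lt',(320,137),.012),('dish',(412,253),.012),('st',(316,436),.012)]: print(n,ray(shot('side') if 0 else optics.camera('side'),p,z).round(3))
```

```text
top cam [3.35370213e-01 4.75690206e-04 9.40807295e-01]
[[317.92742172 515.45612976]
 [-78.52765385 409.60305887]
 [322.11207958 196.97001361]]
side cam [ 0.47628632 -0.69230196  0.95207061]
[[ 97.88651949 260.18471545]
 [208.4935957   18.14058181]
 [377.58945897 255.01536163]]
(224, 169) [ 18  91 168]
(324, 252) [ 17  86 171]
(420, 165) [ 17  88 171]
(382, 258) [ 17  87 172]
(253, 240) [ 17  87 173]
(135, 253) [ 19  80 172]
(323, 163) [ 19  78 184]
(518, 267) [ 19  81 171]
(300, 300) [ 14 135 123]
(300, 120) [ 13 133 128]
blA [[0.649 0.199 0.024]]
blB [[ 0.482 -0.005  0.024]]
kA [[ 0.659 -0.194  0.034]]
kB [[ 0.47  -0.117  0.034]]
ft [[0.488 0.133 0.028]]
lt [[0.477 0.37  0.012]]
dish [[ 0.669 -0.001  0.012]]
st [[ 0.459 -0.386  0.012]]
blA [[0.654 0.195 0.024]]
blB [[ 0.487 -0.007  0.024]]
kA [[ 0.664 -0.197  0.034]]
kB [[ 0.475 -0.122  0.034]]
ft [[0.492 0.127 0.028]]
lt [[0.481 0.365 0.012]]
dish [[ 0.672 -0.005  0.012]]
st [[ 0.464 -0.387  0.012]]
```

View pics/wrist0.png

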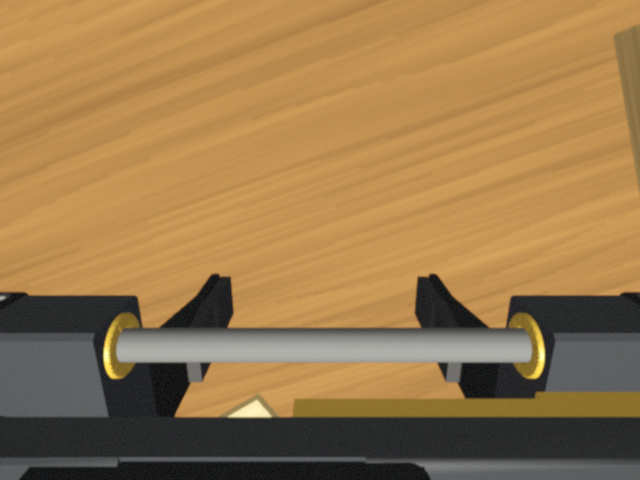

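```bash
cat > meas.py <<'E'
from h import *
O={'blA':((.652,.197),.012),'blB':((.485,-.006),.012),'kA':((.661,-.196),.02),'kB':((.472,-.119),.02),'ft':((.490,.130),.014),'lt':((.479,.368),.006),'dish':((.671,-.003),.006),'st':((.461,-.386),.006)}
def mask(c):
    h=cv2.cvtColor(c['bgr'],cv2.COLOR_BGR2HSV)
    return cv2.inRange(h,(12,25,105),(28,118,255))
def meas(n,show=None,names=None):
    c=shot(n); m=mask(c); res={}
    cs=cv2.findContours(m,cv2.RETR_EXTERNAL,cv2.CHAIN_APPROX_NONE)[0]
    for k,((x,y),z) in O.items():
        if names and k not in names: continue
        p=proj(c,[x,y,z])[0]
        L=[q for q in cs if cv2.contourArea(q)>60 and cv2.pointPolygonTest(cv2.convexHull(q),(float(p[0]),float(p[1])),True)>-4]
        if not L: print(n,k,'none'); continue
        q=max(L,key=cv2.contourArea); hull=cv2.convexHull(q)[:,0]
        w=ray(c,hull+0.0,z)[:,:2]
        M=cv2.moments(hull.reshape(-1,1,2)); cen=ray(c,(M['m10']/M['m00'],M['m01']/M['m00']),z)[0,:2]
        (a,b),(w1,h1),an=cv2.minAreaRect((w*1000).astype(np.float32))
        if h1>w1: an+=90; w1,h1=h1,w1
        res[k]=cen; print(n,k,'cen',(cen*1000).round(1),'rect',round(a,1),round(b,1),'size',round(w1),round(h1),'ang',round((an+90)%180-90,1))
        if show: cv2.polylines(c['bgr'],[hull.reshape(-1,1,2)],True,(0,0,255),1)
    if show: cv2.imwrite(f'pics/{show}.png',c['bgr'])
    return res
if __name__=='__main__':
    meas('top','m_top'); meas('side','m_side')
E
python3 meas.py; python3 -c "
import cv2,numpy as np
a=cv2.imread('pics/m_top.png')[130:300,80:560]; b=cv2.imread('pics/m_side.png')[100:470,180:480]
a=cv2.resize(a,(800,283)); b=cv2.resize(b,(257,317));o=np.zeros((600,800,3),np.uint8);o[:283]=a;o[283:,:257]=b
cv2.imwrite('pics/mm.png',o)"
```

```text
top blA cen [654.6 201.7] rect 654.8 201.9 size 95 28 ang 55.3
top blB cen [484.5  -4.5] rect 485.2 -4.0 size 95 27 ang 31.7
top kA cen [ 664.7 -195.9] rect 664.9 -196.4 size 36 35 ang 0.7
top kB cen [ 473.5 -118. ] rect 473.5 -118.6 size 35 34 ang -89.2
top ft cen [489.8 135.2] rect 489.9 135.2 size 49 48 ang 11.1
top lt cen [478.8 373.9] rect 479.5 373.9 size 156 107 ang -75.8
top dish cen [6.715e+02 1.000e-01] rect 672.2 0.0 size 130 130 ang 28.1
top st cen [ 460.5 -386. ] rect 460.9 -385.9 size 96 95 ang 74.2
side blA cen [661.1 213.2] rect 656.9 210.6 size 89 21 ang 55.9
side blB cen [492.   4.] rect 486.8 -1.0 size 88 20 ang 38.2
side kA none
side kB cen [ 475.5 -114.2] rect 474.6 -114.0 size 26 24 ang 88.7
side ft cen [490.7 143.8] rect 489.8 144.5 size 44 43 ang -79.1
side lt cen [480.4 374. ] rect 479.9 377.1 size 149 102 ang -75.6
side dish cen [671.9  -2.1] rect 673.5 -0.3 size 125 114 ang -1.3
side st cen [ 462.3 -384.6] rect 462.3 -382.9 size 90 90 ang 74.4
```

View pics/mm.png

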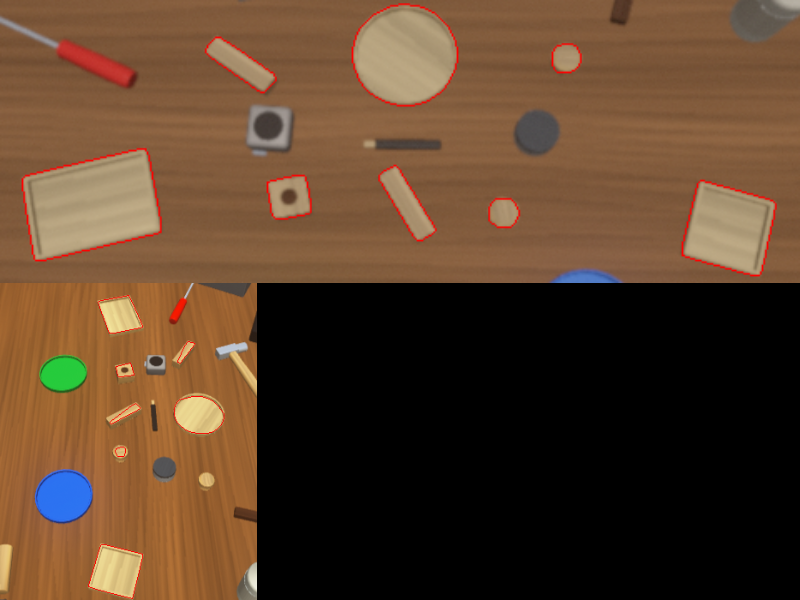

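Contours fit well: the top-view hulls follow the parts, and both views agree on the trays to about 2 mm. The parts are unambiguous, apart from the dish, where the plywood one at (323,163) is meant. Next is a small planner that prints numbers in the pendant's units.

```bash
cat > plan.py <<'E'
import sys
from h import *
s=r.read_state(); p=np.array(s['ee_pos']); Q=R.from_quat(s['eef_rot'])
y=Q.as_matrix()[:,1]; cur=np.degrees(np.arctan2(y[1],y[0]))
print('t',round(s['time'],2),'tcp',p.round(4),'close dir',round(cur,1),'w',round(s['width'],4),'gf',s['grip_force'],'F',np.round(s['ft_force'],1),'j7',round(s['joint_positions'][6],2))
for a in sys.argv[1:]:
    v=[float(x) for x in a.split(',')]; X=np.array(v[:3])/1000; yaw=v[3] if len(v)>3 else cur
    yaw=cur+(yaw-cur+90)%180-90 if len(v)<5 else yaw
    c,n=np.cos(np.radians(yaw)),np.sin(np.radians(yaw)); Y=np.array([c,n,0]);Z=np.array([0,0,-1.]);T=R.from_matrix(np.c_[np.cross(Y,Z),Y,Z])
    d=Q.inv().apply(X-p); w=(Q.inv()*T).as_rotvec()
    print(a,'->',(d/.3).round(3),(np.degrees(w)/120).round(3),'rows',round(np.linalg.norm(d)/.0625,1),round(np.degrees(np.linalg.norm(w))/10.7,1))
E
python3 plan.py 430,395,200,-34.7 655,202,120,-34.7
```

```text
t 0.8 tcp [0.2083 0.5893 0.2119] close dir 70.5 w 0.0869 gf 0.0 F [-0.5 -0.2  1.1] j7 -0.09
430,395,200,-34.7 -> [-0.913 -0.364  0.04 ] [ 0.     0.    -0.623] rows 4.7 7.0
655,202,120,-34.7 -> [-1.834 -0.721  0.306] [ 0.     0.    -0.623] rows 9.6 7.0
```

```bash
python3 -m pendant --help 2>&1 | head -20
python3 - <<'E'
from h import *
c=shot('top'); a=cv2.resize(c['bgr'][140:290,180:450],(800,444),interpolation=cv2.INTER_CUBIC); cv2.imwrite('pics/crop1.png',a)
E
```

```text
invalid input: not JSON, or not a number
```

View pics/crop1.png

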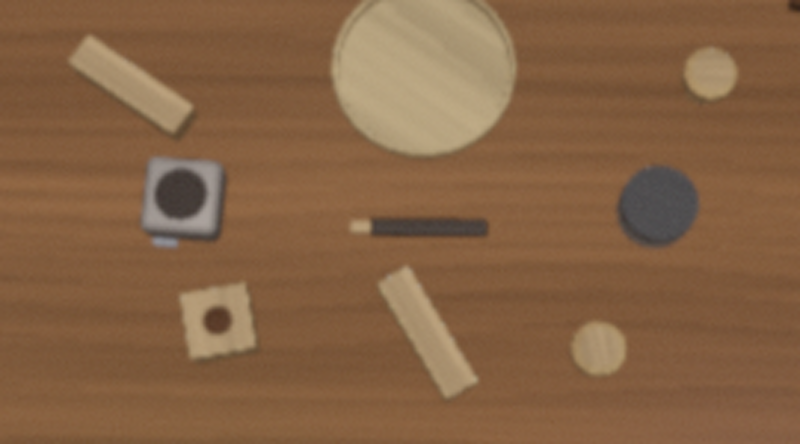

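The crop shows two plain square-section blanks (left (130,85), centre (428,330)), two round knobs ((711,73), (599,348)) and the block with a dark hole at (217,320). The tape measure and tin are clearly distinct.

```bash
python3 -m pendant '[[-0.4,-0.2,-0.08,0.01,0,0,-0.09],[-0.4,-0.4,-0.16,0.02,0,0,-0.18],[-0.4,-0.6,-0.24,0.03,0,0,-0.27],[-0.4,-0.8,-0.32,0.04,0,0,-0.36],[-0.4,-0.913,-0.364,0.04,0,0,-0.45],[-0.4,-0.913,-0.364,0.04,0,0,-0.54],[-0.4,-0.913,-0.364,0.04,0,0,-0.623],[-0.4,-0.913,-0.364,0.04,0,0,-0.623]]' 15; python3 plan.py 655,202,120,-34.7
```

```text
time: 1.85
ee_pos: [0.4303, 0.3949, 0.1999]
eef_rot: [-0.465, 0.885, 0.0, 0.0]
ft_force: [-0.2, -0.9, 0.3]
width: 0.061
grip_force: 0.0
t 1.85 tcp [0.4303 0.3949 0.1999] close dir 145.5 w 0.061 gf 0.0 F [-0.2 -0.9  0.3] j7 1.71
655,202,120,-34.7 -> [ 0.105 -0.981  0.266] [0.    0.    0.001] rows 4.9 0.0
```

```bash
python3 -m pendant '[[-0.4,0.02,-0.2,0.05,0,0,0],[-0.4,0.04,-0.4,0.1,0,0,0],[-0.4,0.06,-0.6,0.16,0,0,0],[-0.4,0.085,-0.8,0.22,0,0,0],[-0.4,0.105,-0.981,0.266,0,0,0],[-0.4,0.105,-0.981,0.266,0,0,0]]'; python3 plan.py 655,202,23.5,-34.7
python3 - <<'E'
from h import *
shot('wrist','w1')
E
```

```text
time: 2.6
ee_pos: [0.6564, 0.1954, 0.118]
eef_rot: [-0.461, 0.888, -0.001, -0.001]
ft_force: [-0.5, 0.5, 0.5]
width: 0.061
grip_force: 0.0
t 2.6 tcp [0.6564 0.1954 0.118 ] close dir 144.9 w 0.061 gf 0.0 F [-0.5  0.5  0.5] j7 2.2
655,202,23.5,-34.7 -> [-0.017  0.017  0.315] [-0.001 -0.002 -0.004] rows 1.5 0.0
```

View pics/w1.png

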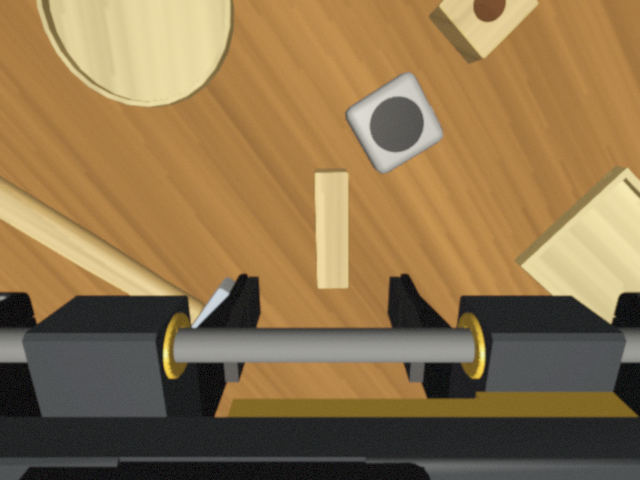

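Wrist view: blank A upright at (332,228) between the fingers and aligned with the pads, with the tape measure clear at (395,123). I measure its centre from this view.

```bash
cat > wm.py <<'E'
import sys
from h import *
# wrist: wm.py u v z_face : blob containing pixel, top-face centre at z (mm)
u,v,z=map(float,sys.argv[1:4]); lo=int(sys.argv[4]) if len(sys.argv)>4 else 185
c=shot('wrist'); h=cv2.cvtColor(c['bgr'],cv2.COLOR_BGR2HSV)
m=cv2.inRange(h,(12,25,lo),(28,118,255))
cs=[q for q in cv2.findContours(m,cv2.RETR_EXTERNAL,cv2.CHAIN_APPROX_NONE)[0] if cv2.contourArea(q)>200]
q=max(cs,key=lambda q:cv2.pointPolygonTest(q,(u,v),True)); hull=cv2.convexHull(q)[:,0]
w=ray(c,hull,z/1000)[:,:2]*1000
(a,b),(w1,h1),an=cv2.minAreaRect(w.astype(np.float32))
if h1>w1: an+=90; w1,h1=h1,w1
print('rect',round(a,1),round(b,1),'size',round(w1,1),round(h1,1),'ang',round((an+90)%180-90,1),'hsv',h[int(v),int(u)],'bbox',cv2.boundingRect(q))
E
python3 wm.py 332 228 24; python3 plan.py 655,202,23.5,-34.7
```

```text
rect 651.9 200.6 size 89.6 23.6 ang 56.0 hsv [ 20  88 217] bbox (310, 169, 34, 117)
t 2.7 tcp [0.6541 0.2014 0.1196] close dir 145.2 w 0.0609 gf 0.0 F [-1.1  1.3  0.8] j7 2.2
655,202,23.5,-34.7 -> [-0.003 -0.001  0.32 ] [ 0.    -0.    -0.001] rows 1.5 0.0
```

```bash
python3 -m pendant '[[-0.4,-0.006,0,0.16,0,0,0.004],[-0.4,-0.006,0,0.28,0,0,0.004],[-0.4,-0.006,0,0.32,0,0,0.004],[1,-0.006,0,0.32,0,0,0.004],[1,-0.006,0,0.32,0,0,0.004],[1,-0.006,0,0.32,0,0,0.004],[1,-0.006,0,0.32,0,0,0.004],[1,-0.006,0,0.32,0,0,0.004]]' 15; python3 plan.py
```

```text
time: 3.7
ee_pos: [0.6553, 0.2031, 0.0244]
eef_rot: [-0.46, 0.888, 0.0, 0.0]
ft_force: [0.6, -0.1, 0.1]
width: 0.0187
grip_force: 0.0
t 3.7 tcp [0.6553 0.2031 0.0244] close dir 144.8 w 0.0187 gf 0.0 F [ 0.6 -0.1  0.1] j7 2.2
```

Run:
```python
from h import *
w=shot('wrist'); s=shot('side')
o=np.zeros((480,800,3),np.uint8); o[:300,:400]=cv2.resize(w['bgr'],(400,300)); o[:480,400:]=cv2.resize(s['bgr'][80:320,300:500],(400,480))
cv2.imwrite('pics/c2.png',o); print(r.read_state()['width'])
```

```text
0.010635210456914249
```

View pics/c2.png

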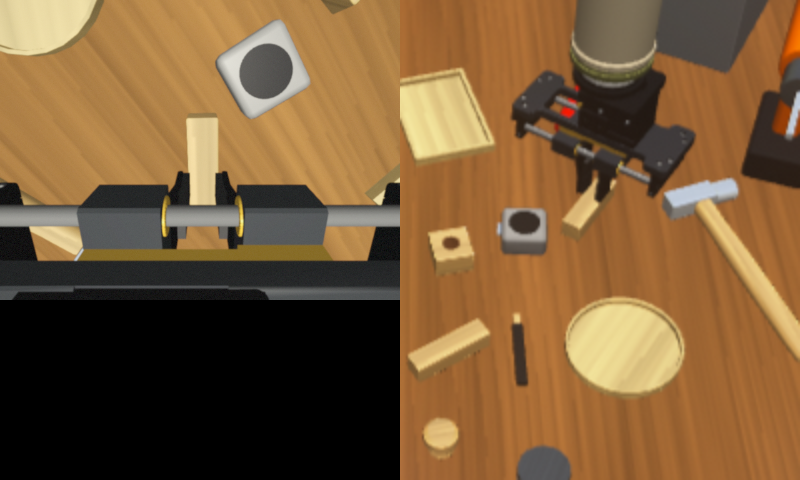

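```bash
python3 - <<'E'
from h import *
print(r.finger_overhang,[a for a in dir(r) if a[0]!='_'])
s=r.read_state(); print(s['width'],s['ee_pos'])
T=R.from_quat(s['eef_rot']).as_matrix(); p=np.array(s['ee_pos'])
for n in('wrist','side'):
    c=shot(n); print(n,'tcp',proj(c,p),'tip',proj(c,p+T[:,2]*.014),'blank ctr top',proj(c,[.653,.201,.024]))
    if n=='wrist':
        a=c['bgr'][250:400,220:420]; cv2.imwrite('pics/c3.png',cv2.resize(a,(800,600)))
        M=cv2.Rodrigues(np.array(c['rvec']))[0];o=-M.T@c['tvec']; print('cam in tool',T.T@(o-p))
E
python3 wm.py 330 240 24
```

```text
0.014 ['PlanningError', 'close_job', 'finger_overhang', 'read_state']
0.010635210456914249 [0.65520241 0.20307643 0.02414507]
wrist tcp [[322.00582221 284.91780141]] tip [[322.0857232  273.69537066]] blank ctr top [[323.21364729 279.35892386]]
cam in tool [ 0.08126965  0.00056262 -0.17280744]
side tcp [[395.00663858 178.56865432]] tip [[394.42989473 182.71253679]] blank ctr top [[394.1492462  179.26827051]]
rect 647.2 193.5 size 72.8 23.6 ang 56.0 hsv [ 21  86 226] bbox (298, 188, 51, 140)
```

View pics/c3.png

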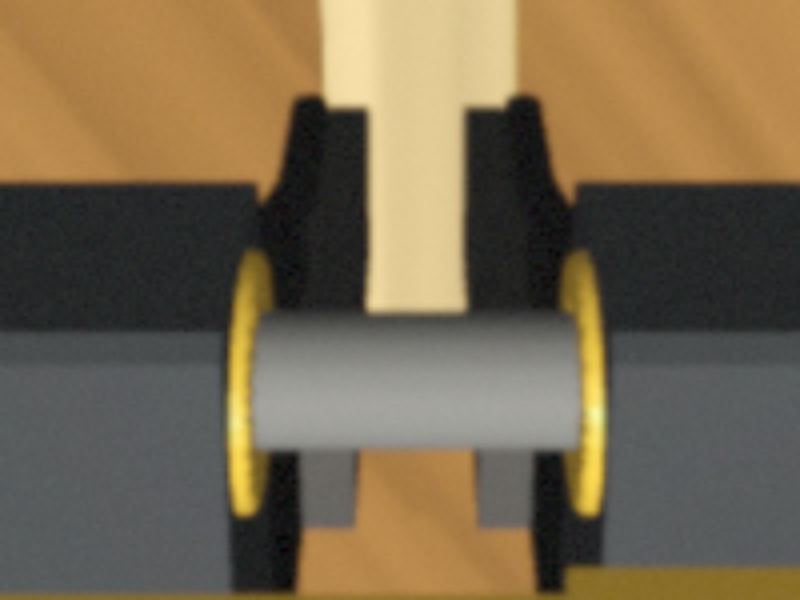

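The fingers closed above the blank: they lie over it in the wrist crop at (320,200), and the side view puts the real tips about 20 mm above the reported ones. I'll reopen and go down a safe 9 mm (reported tips still above the bench), then look at the tips again.

```bash
python3 -m pendant '[[-0.4,0,0,0,0,0,0],[-0.4,0,0,0,0,0,0],[-0.4,0,0,0,0,0,0],[-0.4,0,0,0,0,0,0],[-0.4,0,0,0.03,0,0,0],[-0.4,0,0,0.03,0,0,0]]' 15
python3 - <<'E'
from h import *
s=r.read_state(); T=R.from_quat(s['eef_rot']).as_matrix(); p=np.array(s['ee_pos']); print(p,s['width'])
a=shot('wrist')['bgr'][200:410,180:480]; c=shot('side'); b=c['bgr'][140:230,345:450]
h=s['width']/2
print('tips side',proj(c,[p+T@[0,h,.014],p+T@[0,-h,.014]])-[345,140])
o=np.zeros((600,800,3),np.uint8); o[:280,:400]=cv2.resize(a,(400,280)); o[:343,400:]=cv2.resize(b,(400,343),interpolation=cv2.INTER_CUBIC)
cv2.imwrite('pics/c4.png',o)
E
```

```text
time: 4.7
ee_pos: [0.6544, 0.2028, 0.0138]
eef_rot: [-0.46, 0.888, 0.0, -0.001]
ft_force: [-0.2, 0.6, 0.0]
width: 0.0547
grip_force: 0.0
[0.65438929 0.20283502 0.01376454] 0.054702993324279255
tips side [[38.71940829 41.17403822]
 [58.75778511 50.53984804]]
```

View pics/c4.png

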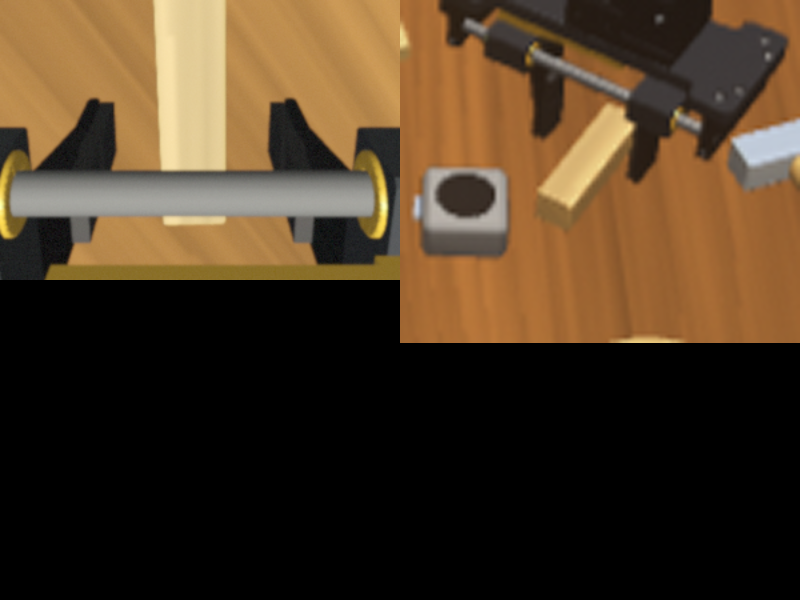

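Side crop: real tips at about (540,135) and (637,180), roughly 4.6 px above the prediction, so they sit about 16 mm higher than reported. The stated fingertip overhang does not hold here, so I go lower and watch the force.

```bash
python3 -m pendant '[[-0.4,0,0,0.01,0,0,0],[-0.4,0,0,0.02,0,0,0],[-0.4,0,0,0.025,0,0,0],[-0.4,0,0,0.025,0,0,0]]' 15
python3 - <<'E'
from h import *
c=shot('side'); b=c['bgr'][140:230,345:450]
s=r.read_state(); T=R.from_quat(s['eef_rot']).as_matrix(); p=np.array(s['ee_pos']); print(p,s['ft_force'],s['width'])
w=shot('wrist')
for z in (-.02,-.01,0,.014): print(z,proj(w,[p+T@[x,-s['width']/2,z] for x in(.0095,-.0095)]))
o=np.zeros((515,800,3),np.uint8); o[:,:600]=cv2.resize(b,(600,515),interpolation=cv2.INTER_CUBIC); o[:200,600:]=w['bgr'][240:440,180:380]
cv2.imwrite('pics/c5.png',o)
E
```

```text
time: 5.3
ee_pos: [0.6551, 0.2031, 0.0074]
eef_rot: [-0.46, 0.888, 0.0, -0.0]
ft_force: [-0.1, 0.5, 0.3]
width: 0.061
grip_force: 0.0
[0.65513277 0.20308329 0.00749751] [0.20319361 0.16624562 0.24808817] 0.060797579645180344
-0.02 [[253.23759934 284.61191245]
 [255.48675453 322.57218878]]
-0.01 [[257.02249349 275.44391708]
 [259.037377   311.69699542]]
0 [[260.41912247 267.21640063]
 [262.2344115  301.90480583]]
0.014 [[264.62824909 257.02080418]
 [266.21024391 289.7272379 ]]
```

View pics/c5.png

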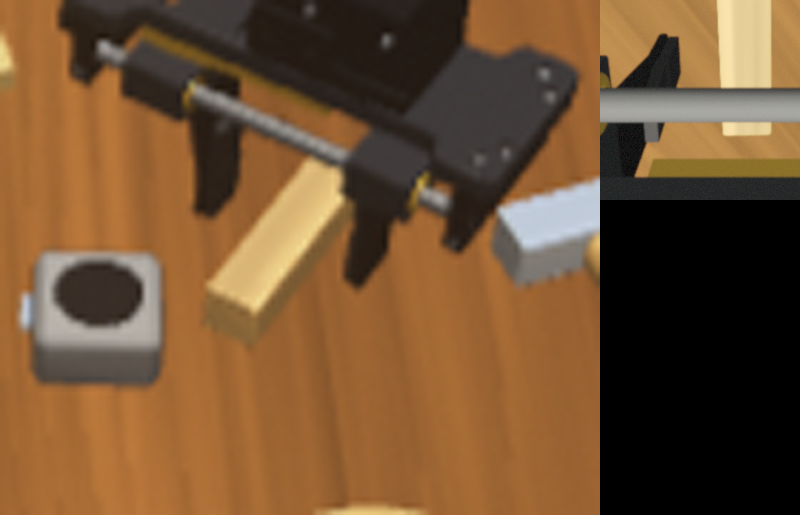

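```bash
python3 -m pendant '[[0,0,0,0,0,0,0],[1,0,0,0,0,0,0],[1,0,0,0,0,0,0],[1,0,0,0,0,0,0],[1,0,0,0,0,0,0],[1,0,0,0,0,0,0]]' 10; python3 plan.py
```

```text
time: 6.15
ee_pos: [0.6551, 0.2031, 0.0076]
eef_rot: [-0.46, 0.888, 0.0, 0.0]
ft_force: [-0.2, -0.4, 0.1]
width: 0.0239
grip_force: 10.0
t 6.15 tcp [0.6551 0.2031 0.0076] close dir 144.8 w 0.0239 gf 9.95910331606865 F [-0.2 -0.4  0.1] j7 2.2
```

Gripped: width 23.9 mm. Lift and check.

```bash
python3 -m pendant '[[1,0,0,0,0,0,0],[1,0,0,-0.02,0,0,0],[1,0,0,-0.1,0,0,0],[1,0,0,-0.25,0,0,0],[1,0,0,-0.38,0,0,0],[1,0,0,-0.38,0,0,0],[1,0,0,-0.38,0,0,0]]' 20
python3 - <<'E'
from h import *
s=r.read_state(); T=R.from_quat(s['eef_rot']).as_matrix(); p=np.array(s['ee_pos'])
w=shot('wrist')
o=np.zeros((400,800,3),np.uint8); o[:300,:400]=cv2.resize(w['bgr'],(400,300)); o[:400,400:]=cv2.resize(shot('side')['bgr'][100:220,340:460],(400,400),interpolation=cv2.INTER_CUBIC)
cv2.imwrite('pics/c6.png',o)
E
python3 plan.py 595,290,150,104.2 481,374,150,104.2
```

```text
time: 7.02
ee_pos: [0.6549, 0.203, 0.1213]
eef_rot: [-0.46, 0.888, 0.0, -0.0]
ft_force: [-0.7, -0.5, -0.1]
width: 0.0238
grip_force: 20.0
t 7.12 tcp [0.6544 0.2029 0.1202] close dir 144.8 w 0.0236 gf 19.955691397190094 F [ 0.3  0.4 -2.1] j7 2.19
595,290,150,104.2 -> [-0.123  0.329 -0.099] [ 0.    -0.001  0.338] rows 1.8 3.8
481,374,150,104.2 -> [-0.133  0.801 -0.098] [ 0.    -0.001  0.338] rows 3.9 3.8
```

View pics/c6.png

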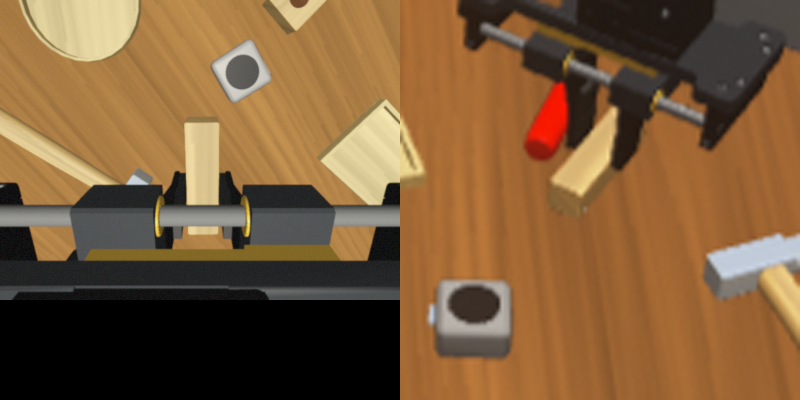

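Blank A is held between the pads, at (202,175) in the left half, and the tape is undisturbed. The last joint's range calls for the long way round, so the closing direction goes to 14.3°.

```bash
python3 plan.py 600,290,150,70,1
```

```text
t 7.12 tcp [0.6544 0.2029 0.1202] close dir 144.8 w 0.0236 gf 19.955691397190094 F [ 0.3  0.4 -2.1] j7 2.19
600,290,150,70,1 -> [-0.133  0.316 -0.099] [-0.    -0.001  0.623] rows 1.7 7.0
```

```bash
python3 -m pendant '[[1,-0.02,0.05,-0.02,0,0,0.08],[1,-0.04,0.1,-0.04,0,0,0.17],[1,-0.06,0.15,-0.06,0,0,0.26],[1,-0.08,0.2,-0.08,0,0,0.35],[1,-0.1,0.25,-0.1,0,0,0.44],[1,-0.12,0.3,-0.1,0,0,0.53],[1,-0.133,0.316,-0.1,0,0,0.62],[1,-0.133,0.316,-0.1,0,0,0.623]]'; python3 plan.py 504,380,120,14.3,1
```

```text
time: 8.12
ee_pos: [0.5999, 0.2908, 0.1504]
eef_rot: [0.172, 0.985, -0.001, -0.001]
ft_force: [-0.3, 0.0, -0.4]
width: 0.0236
grip_force: 20.0
t 8.12 tcp [0.5999 0.2908 0.1504] close dir 70.2 w 0.0236 gf 19.956969916820526 F [-0.3  0.  -0.4] j7 0.8
504,380,120,14.3,1 -> [0.402 0.171 0.102] [-0.001 -0.     0.465] rows 2.2 5.2
```

```bash
python3 -m pendant '[[1,0.1,0.04,0.02,0,0,0.08],[1,0.2,0.08,0.04,0,0,0.17],[1,0.3,0.12,0.06,0,0,0.26],[1,0.4,0.17,0.08,0,0,0.35],[1,0.402,0.171,0.102,0,0,0.44],[1,0.402,0.171,0.102,0,0,0.465],[1,0.402,0.171,0.102,0,0,0.465],[1,0.402,0.171,0.102,0,0,0.465]]'; python3 plan.py 504,380,24,14.3,1 504,380,12.2,14.3,1
python3 - <<'E'
from h import *
shot('wrist','w2')
E
```

```text
time: 9.12
ee_pos: [0.505, 0.3792, 0.1208]
eef_rot: [0.613, 0.79, -0.0, 0.0]
ft_force: [-0.3, -0.4, -0.2]
width: 0.0236
grip_force: 20.0
t 9.12 tcp [0.505  0.3792 0.1208] close dir 14.4 w 0.0236 gf 19.955653846263885 F [-0.3 -0.4 -0.2] j7 -0.33
504,380,24,14.3,1 -> [ 0.004 -0.003  0.323] [-0.     0.     0.001] rows 1.5 0.0
504,380,12.2,14.3,1 -> [ 0.004 -0.003  0.362] [-0.     0.     0.001] rows 1.7 0.0
```

View pics/w2.png

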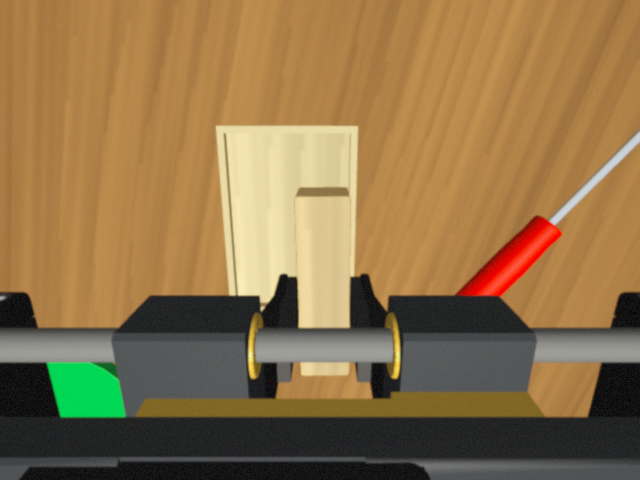

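Wrist view: the held blank (323,280) is parallel to the tray (218–358) and on its right half as intended. Lowering it.

```bash
python3 -m pendant '[[1,0.003,-0.003,0.15,0,0,0],[1,0.003,-0.003,0.27,0,0,0],[1,0.003,-0.003,0.33,0,0,0],[1,0.003,-0.003,0.345,0,0,0],[1,0.003,-0.003,0.355,0,0,0],[1,0.003,-0.003,0.36,0,0,0],[1,0.003,-0.003,0.363,0,0,0],[1,0.003,-0.003,0.363,0,0,0]]'; python3 plan.py
```

```text
time: 10.18
ee_pos: [0.5039, 0.3805, 0.0124]
eef_rot: [0.614, 0.789, 0.0, -0.0]
ft_force: [0.6, 0.1, 0.4]
width: 0.0234
grip_force: 20.0
t 10.18 tcp [0.5039 0.3805 0.0124] close dir 14.3 w 0.0234 gf 19.95566636323929 F [0.6 0.1 0.4] j7 -0.3
```

```bash
python3 -m pendant '[[1,0,0,0.002,0,0,0],[1,0,0,0.003,0,0,0],[1,0,0,0.003,0,0,0]]'; python3 plan.py
```

```text
time: 10.55
ee_pos: [0.5038, 0.3804, 0.0115]
eef_rot: [0.614, 0.789, 0.0, -0.0]
ft_force: [-2.1, -1.1, 4.5]
width: 0.024
grip_force: 20.0
t 10.55 tcp [0.5038 0.3804 0.0115] close dir 14.3 w 0.024 gf 19.956399500370026 F [-2.1 -1.1  4.5] j7 -0.3
```

```bash
python3 -m pendant '[[0.2,0,0,0,0,0,0],[0.2,0,0,0,0,0,0],[0.2,0,0,-0.02,0,0,0],[0.2,0,0,-0.1,0,0,0],[0.2,0,0,-0.3,0,0,0],[0.2,0,0,-0.46,0,0,0],[0.2,0,0,-0.46,0,0,0]]' 5; python3 plan.py 490,190,130,-22,1
```

```text
time: 11.42
ee_pos: [0.5059, 0.3816, 0.1541]
eef_rot: [0.614, 0.789, 0.004, 0.001]
ft_force: [-0.0, -0.1, -1.0]
width: 0.0348
grip_force: 0.0
t 11.43 tcp [0.5059 0.3816 0.1541] close dir 14.2 w 0.0348 gf 0.0 F [-0.  -0.1 -1. ] j7 -0.34
490,190,130,-22,1 -> [-0.606 -0.209  0.076] [ 0.003 -0.003  0.302] rows 3.1 3.4
```

```bash
python3 -m pendant '[[-0.2,-0.2,-0.07,0.02,0,0,0.08],[-0.2,-0.4,-0.14,0.05,0,0,0.17],[-0.2,-0.6,-0.209,0.076,0,0,0.26],[-0.2,-0.606,-0.209,0.076,0,0,0.302],[-0.2,-0.606,-0.209,0.076,0,0,0.302],[-0.2,-0.606,-0.209,0.076,0,0,0.302]]' 10; python3 plan.py 485,-4.5,110,-58.3,1; python3 -c "
from meas import *
meas('top','m2',['blA','lt','blB','ft'])"
```

```text
time: 12.18
ee_pos: [0.4876, 0.1897, 0.1262]
eef_rot: [0.828, 0.561, -0.0, -0.0]
ft_force: [-0.4, 0.2, 0.4]
width: 0.0521
grip_force: 0.0
t 12.18 tcp [0.4876 0.1897 0.1262] close dir -21.8 w 0.0521 gf 0.0 F [-0.4  0.2  0.4] j7 -0.73
485,-4.5,110,-58.3,1 -> [-0.604  0.232  0.054] [-0.     0.     0.304] rows 3.1 3.4
top blA none
top blB cen [484.2  -4.7] rect 484.9 -4.2 size 94 27 ang 31.7
top ft cen [489.7 135.2] rect 489.7 135.2 size 50 47 ang 11.3
top lt cen [371.8 363.4] rect 404.5 371.5 size 753 264 ang 11.2
```

```bash
python3 -m pendant '[[-0.2,-0.2,0.07,0.02,0,0,0.08],[-0.2,-0.4,0.15,0.04,0,0,0.17],[-0.2,-0.6,0.232,0.054,0,0,0.26],[-0.2,-0.604,0.232,0.054,0,0,0.304],[-0.2,-0.604,0.232,0.054,0,0,0.304],[-0.2,-0.604,0.232,0.054,0,0,0.304],[-0.2,-0.604,0.232,0.054,0,0,0.304]]' 10;  python3 wm.py 325 225 24; python3 plan.py 484,-5,4.5,-58.3,1
```

```text
time: 13.1
ee_pos: [0.4846, -0.0042, 0.1101]
eef_rot: [0.962, 0.273, -0.0, 0.0]
ft_force: [0.0, 0.4, -0.1]
width: 0.0524
grip_force: 0.0
rect 483.3 -3.8 size 89.7 24.2 ang 31.7 hsv [ 21  86 227] bbox (306, 172, 35, 120)
t 13.15 tcp [ 0.4845 -0.0045  0.1101] close dir -58.3 w 0.0521 gf 0.0 F [ 0.2 -0.8  0.5] j7 -1.0
484,-5,4.5,-58.3,1 -> [-0.002  0.001  0.352] [ 0.  0. -0.] rows 1.7 0.0
```

```bash
python3 -m pendant '[[-0.2,-0.002,0,0.17,0,0,0],[-0.2,-0.002,0,0.3,0,0,0],[-0.2,-0.002,0,0.347,0,0,0],[0.2,-0.002,0,0.347,0,0,0],[1,-0.002,0,0.347,0,0,0],[1,-0.002,0,0.347,0,0,0],[1,-0.002,0,0.347,0,0,0],[1,-0.002,0,0.347,0,0,0]]' 15; python3 plan.py
```

```text
time: 14.15
ee_pos: [0.4846, -0.0054, 0.0069]
eef_rot: [0.962, 0.272, 0.001, -0.0]
ft_force: [-1.5, -0.2, 7.3]
width: 0.0235
grip_force: 15.0
t 14.15 tcp [ 0.4846 -0.0054  0.0069] close dir -58.5 w 0.0235 gf 15.000758171081543 F [-1.5 -0.2  7.3] j7 -0.85
```

```bash
python3 -m pendant '[[1,0,0,0,0,0,0],[1,0,0,-0.02,0,0,0],[1,0,0,-0.12,0,0,0],[1,0,0,-0.28,0,0,0],[1,0,0,-0.44,0,0,0],[1,0,0,-0.44,0,0,0]]' 20; python3 plan.py 470,190,150,-22,1
```

```text
time: 14.9
ee_pos: [0.486, -0.0056, 0.1414]
eef_rot: [0.962, 0.272, 0.003, -0.001]
ft_force: [0.2, 1.1, -0.6]
width: 0.0234
grip_force: 20.0
t 14.9 tcp [ 0.486  -0.0056  0.1414] close dir -58.5 w 0.0234 gf 20.00010073184967 F [ 0.2  1.1 -0.6] j7 -1.03
470,190,150,-22,1 -> [ 0.296 -0.584 -0.027] [ 0.001 -0.003 -0.304] rows 3.1 3.4
```

```bash
python3 -m pendant '[[1,0.1,-0.2,-0.01,0,0,-0.08],[1,0.2,-0.4,-0.02,0,0,-0.17],[1,0.296,-0.584,-0.027,0,0,-0.26],[1,0.296,-0.584,-0.027,0,0,-0.304],[1,0.296,-0.584,-0.027,0,0,-0.304],[1,0.296,-0.584,-0.027,0,0,-0.304]]' 20; python3 plan.py 455.8,367.8,130,14.3,1
```

```text
time: 15.65
ee_pos: [0.4679, 0.1886, 0.1457]
eef_rot: [0.83, 0.558, -0.0, 0.0]
ft_force: [-0.1, -0.2, 0.5]
width: 0.0239
grip_force: 20.0
t 15.65 tcp [0.4679 0.1886 0.1457] close dir -22.2 w 0.0239 gf 19.999719858169556 F [-0.1 -0.2  0.5] j7 -0.79
455.8,367.8,130,14.3,1 -> [ 0.538 -0.263  0.052] [-0.     0.    -0.304] rows 2.9 3.4
```

```bash
python3 -m pendant '[[1,0.18,-0.09,0.02,0,0,-0.08],[1,0.36,-0.18,0.04,0,0,-0.17],[1,0.538,-0.263,0.052,0,0,-0.26],[1,0.538,-0.263,0.052,0,0,-0.304],[1,0.538,-0.263,0.052,0,0,-0.304],[1,0.538,-0.263,0.052,0,0,-0.304],[1,0.538,-0.263,0.052,0,0,-0.304]]' 20; python3 plan.py 456,368,12,14.3,1;  python3 - <<'E'
from h import *
shot('wrist','w3')
E
```

```text
time: 16.52
ee_pos: [0.4557, 0.3683, 0.1308]
eef_rot: [0.614, 0.79, 0.0, -0.0]
ft_force: [-0.4, 0.8, -0.2]
width: 0.0236
grip_force: 20.0
t 16.52 tcp [0.4557 0.3683 0.1308] close dir 14.3 w 0.0236 gf 19.999954104423523 F [-0.4  0.8 -0.2] j7 -0.39
456,368,12,14.3,1 -> [-0.001  0.001  0.396] [ 0. -0.  0.] rows 1.9 0.0
```

View pics/w3.png

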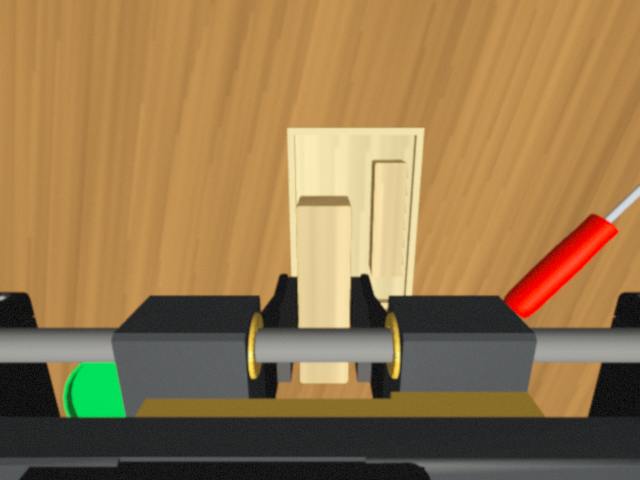

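Wrist view: blank A lies in the tray at (390,220) along its length, and the held blank (323,290) is parallel on the left half. Lowering.

```bash
python3 -m pendant '[[1,0,0,0.18,0,0,0],[1,0,0,0.32,0,0,0],[1,0,0,0.37,0,0,0],[1,0,0,0.385,0,0,0],[1,0,0,0.393,0,0,0],[1,0,0,0.396,0,0,0],[1,0,0,0.398,0,0,0],[1,0,0,0.398,0,0,0]]'; python3 plan.py
```

```text
time: 17.58
ee_pos: [0.4554, 0.3694, 0.0115]
eef_rot: [0.612, 0.791, 0.0, -0.0]
ft_force: [0.7, -0.6, -0.7]
width: 0.0234
grip_force: 20.0
t 17.57 tcp [0.4554 0.3694 0.0115] close dir 14.5 w 0.0234 gf 19.999971091747284 F [ 0.7 -0.6 -0.7] j7 -0.33
```

```bash
python3 -m pendant '[[1,0,0,0.002,0,0,0],[1,0,0,0.003,0,0,0],[1,0,0,0.003,0,0,0]]'; python3 plan.py
```

```text
time: 17.95
ee_pos: [0.4553, 0.3694, 0.0109]
eef_rot: [0.612, 0.791, 0.0, -0.0]
ft_force: [-1.0, -1.1, 6.8]
width: 0.0235
grip_force: 20.0
t 17.95 tcp [0.4553 0.3694 0.0109] close dir 14.5 w 0.0235 gf 20.000865161418915 F [-1.  -1.1  6.8] j7 -0.33
```

```bash
python3 -m pendant '[[0.2,0,0,0,0,0,0],[0.2,0,0,0,0,0,0],[0.2,0,0,-0.02,0,0,0],[0.2,0,0,-0.1,0,0,0],[0.2,0,0,-0.3,0,0,0],[0.2,0,0,-0.4,0,0,0],[0.2,0,0,-0.4,0,0,0],[0.2,0,0,-0.4,0,0,0]]' 5; python3 plan.py 470,120,130,10,1
```

```text
time: 18.95
ee_pos: [0.4548, 0.369, 0.1297]
eef_rot: [0.612, 0.791, -0.0, -0.0]
ft_force: [-0.9, 0.4, -0.8]
width: 0.0346
grip_force: 0.0
t 18.95 tcp [0.4548 0.369  0.1297] close dir 14.5 w 0.0346 gf 0.0 F [-0.9  0.4 -0.8] j7 -0.38
470,120,130,10,1 -> [-0.816 -0.159 -0.001] [-0.     0.     0.037] rows 4.0 0.4
```

```bash
python3 -m pendant '[[-0.3,-0.2,-0.04,0,0,0,0.01],[-0.3,-0.4,-0.08,0,0,0,0.02],[-0.3,-0.6,-0.12,0,0,0,0.037],[-0.3,-0.816,-0.159,0,0,0,0.037],[-0.3,-0.816,-0.159,0,0,0,0.037],[-0.3,-0.816,-0.159,0,0,0,0.037]]' 10; python3 plan.py 474,-118,120,0,1
```

```text
time: 19.7
ee_pos: [0.4698, 0.1205, 0.1296]
eef_rot: [0.643, 0.766, -0.0, -0.0]
ft_force: [-0.2, 0.9, -0.5]
width: 0.0565
grip_force: 0.0
t 19.7 tcp [0.4698 0.1205 0.1296] close dir 10.0 w 0.0565 gf 0.0 F [-0.2  0.9 -0.5] j7 -0.11
474,-118,120,0,1 -> [-0.785 -0.125  0.032] [-0.001  0.     0.084] rows 3.8 0.9
```

```bash
python3 -m pendant '[[-0.3,-0.2,-0.03,0.01,0,0,0.02],[-0.3,-0.4,-0.06,0.02,0,0,0.05],[-0.3,-0.6,-0.09,0.03,0,0,0.084],[-0.3,-0.785,-0.125,0.032,0,0,0.084],[-0.3,-0.785,-0.125,0.032,0,0,0.084],[-0.3,-0.785,-0.125,0.032,0,0,0.084],[-0.3,-0.785,-0.125,0.032,0,0,0.084]]' 10; python3 wm.py 325 235 30
python3 - <<'E'
from h import *
s=r.read_state(); c=shot('wrist')
print(proj(c,[.4735,-.118,.03]), proj(c,np.array(s['ee_pos'])*[1,1,0]+[0,0,.03]))
E
python3 plan.py 474,-118,7,0,1
```

```text
time: 20.58
ee_pos: [0.4748, -0.1161, 0.1203]
eef_rot: [0.706, 0.708, -0.0, -0.0]
ft_force: [0.1, -0.6, -0.5]
width: 0.0569
grip_force: 0.0
rect 473.0 -115.6 size 34.4 33.7 ang -89.7 hsv [ 21  85 231] bbox (299, 209, 47, 46)
[[322.66953831 234.76685082]] [[324.44591485 232.67146164]]
t 20.68 tcp [ 0.4747 -0.1167  0.1205] close dir 0.1 w 0.0564 gf 0.0 F [-0.1  0.3  0.8] j7 0.25
474,-118,7,0,1 -> [-0.005 -0.002  0.378] [-0.    -0.     0.001] rows 1.8 0.0
```

```bash
python3 -m pendant '[[-0.3,-0.002,-0.005,0.17,0,0,0],[-0.3,-0.002,-0.005,0.3,0,0,0],[-0.3,-0.002,-0.005,0.36,0,0,0],[-0.3,-0.002,-0.005,0.375,0,0,0],[0.1,-0.002,-0.005,0.375,0,0,0],[1,-0.002,-0.005,0.375,0,0,0],[1,-0.002,-0.005,0.375,0,0,0],[1,-0.002,-0.005,0.375,0,0,0]]' 10; python3 plan.py
```

```text
time: 21.68
ee_pos: [0.4737, -0.1186, 0.0089]
eef_rot: [0.707, 0.707, 0.001, 0.0]
ft_force: [-0.9, 0.5, 7.9]
width: 0.0354
grip_force: 10.0
t 21.68 tcp [ 0.4737 -0.1186  0.0089] close dir -0.0 w 0.0354 gf 10.00038702855818 F [-0.9  0.5  7.9] j7 0.42
```

```bash
python3 -m pendant '[[1,0,0,0,0,0,0],[1,0,0,-0.02,0,0,0],[1,0,0,-0.1,0,0,0],[1,0,0,-0.25,0,0,0],[1,0,0,-0.4,0,0,0],[1,0,0,-0.4,0,0,0],[1,0,0,-0.4,0,0,0]]' 12; python3 plan.py 672,-28,110,0,1
```

```text
time: 22.55
ee_pos: [0.4727, -0.1184, 0.1277]
eef_rot: [0.707, 0.707, 0.0, -0.0]
ft_force: [-0.9, -0.6, -1.1]
width: 0.0351
grip_force: 12.0
t 22.55 tcp [ 0.4727 -0.1184  0.1277] close dir -0.0 w 0.0351 gf 12.000030049821362 F [-0.9 -0.6 -1.1] j7 0.25
672,-28,110,0,1 -> [0.301 0.664 0.059] [-0. -0. -0.] rows 3.5 0.0
```

```bash
python3 -m pendant '[[1,0.09,0.18,0.01,0,0,0],[1,0.18,0.36,0.02,0,0,0],[1,0.27,0.54,0.04,0,0,0],[1,0.301,0.664,0.059,0,0,0],[1,0.301,0.664,0.059,0,0,0],[1,0.301,0.664,0.059,0,0,0],[1,0.301,0.664,0.059,0,0,0]]'; python3 plan.py 672,-28,13.5,0,1
python3 - <<'E'
from h import *
# dish centre from wrist: bright ellipse
c=shot('wrist','w4'); h=cv2.cvtColor(c['bgr'],cv2.COLOR_BGR2HSV); m=cv2.inRange(h,(12,25,150),(28,118,255))
print(proj(c,[.672,0,.012]))
for q in cv2.findContours(m,cv2.RETR_EXTERNAL,cv2.CHAIN_APPROX_NONE)[0]:
    if cv2.contourArea(q)>1500: print(cv2.boundingRect(q),ray(c,cv2.convexHull(q)[:,0],.012)[:,:2].min(0),ray(c,cv2.convexHull(q)[:,0],.012)[:,:2].max(0))
E
```

```text
time: 23.42
ee_pos: [0.6714, -0.0293, 0.1104]
eef_rot: [0.708, 0.706, -0.0, -0.0]
ft_force: [0.3, -0.4, 0.4]
width: 0.0349
grip_force: 12.0
t 23.43 tcp [ 0.6714 -0.0293  0.1104] close dir -0.1 w 0.0349 gf 11.999978513340466 F [ 0.3 -0.4  0.4] j7 0.27
672,-28,13.5,0,1 -> [0.004 0.002 0.323] [-0.    -0.    -0.001] rows 1.6 0.0
[[325.34044411 190.88480554]]
(285, 264, 78, 64) [ 0.63992074 -0.11244134] [ 0.70116983 -0.05719479]
(237, 98, 175, 169) [ 0.60738721 -0.05886565] [0.734107   0.06376728]
(534, 0, 66, 227) [ 0.8038068  -0.02670828] [0.87505827 0.12200014]
```

```bash
python3 -m pendant '[[1,0.004,0.002,0.15,0,0,0],[1,0.004,0.002,0.26,0,0,0],[1,0.004,0.002,0.3,0,0,0],[1,0.004,0.002,0.313,0,0,0],[1,0.004,0.002,0.319,0,0,0],[1,0.004,0.002,0.322,0,0,0],[1,0.004,0.002,0.322,0,0,0]]'; python3 plan.py
```

```text
time: 24.35
ee_pos: [0.6732, -0.0273, 0.0144]
eef_rot: [0.707, 0.707, 0.0, 0.0]
ft_force: [0.2, 0.4, 0.1]
width: 0.0352
grip_force: 12.0
t 24.35 tcp [ 0.6732 -0.0273  0.0144] close dir -0.0 w 0.0352 gf 11.99994220136432 F [0.2 0.4 0.1] j7 0.31
```

```bash
python3 -m pendant '[[1,0,0,0.002,0,0,0],[1,0,0,0.003,0,0,0],[1,0,0,0.003,0,0,0]]'; python3 plan.py
```

```text
time: 24.72
ee_pos: [0.6729, -0.0273, 0.013]
eef_rot: [0.707, 0.707, 0.0, -0.0]
ft_force: [0.5, -0.6, 0.5]
width: 0.0348
grip_force: 12.0
t 24.73 tcp [ 0.6729 -0.0273  0.013 ] close dir -0.0 w 0.0348 gf 12.00011273729615 F [ 0.5 -0.6  0.5] j7 0.31
```

```bash
python3 -m pendant '[[1,0,0,0.002,0,0,0],[1,0,0,0.003,0,0,0],[1,0,0,0.003,0,0,0]]'; python3 plan.py
```

```text
time: 25.1
ee_pos: [0.673, -0.0273, 0.013]
eef_rot: [0.707, 0.707, 0.0, -0.0]
ft_force: [-5.2, 2.4, 9.0]
width: 0.035
grip_force: 12.0
t 25.1 tcp [ 0.673  -0.0273  0.013 ] close dir -0.0 w 0.035 gf 12.000602849875577 F [-5.2  2.4  9. ] j7 0.31
```

```bash
python3 -m pendant '[[0,0,0,-0.003,0,0,0],[-0.1,0,0,-0.003,0,0,0],[-0.1,0,0,-0.003,0,0,0],[-0.1,0,0,-0.05,0,0,0],[-0.1,0,0,-0.2,0,0,0],[-0.1,0,0,-0.35,0,0,0],[-0.1,0,0,-0.35,0,0,0],[-0.1,0,0,-0.35,0,0,0]]' 5; python3 plan.py 664,-196,120,45,1
python3 - <<'E'
from h import *
c=shot('wrist'); P=[.673,-.0273,.034]; u=proj(c,P)[0]; print(u)
h=cv2.cvtColor(c['bgr'],cv2.COLOR_BGR2HSV); print(h[int(u[1]),int(u[0])])
E
```

```text
time: 26.1
ee_pos: [0.6727, -0.0272, 0.1172]
eef_rot: [0.707, 0.707, 0.0, -0.0]
ft_force: [0.4, -0.5, -0.4]
width: 0.0476
grip_force: 0.0
t 26.1 tcp [ 0.6727 -0.0272  0.1172] close dir -0.0 w 0.0476 gf 0.0 F [ 0.4 -0.5 -0.4] j7 0.26
664,-196,120,45,1 -> [-0.563 -0.029 -0.01 ] [ 0.    -0.    -0.375] rows 2.7 4.2
[324.80959908 235.86290448]
[ 21  86 228]
```

```bash
python3 -m pendant '[[-0.3,-0.19,-0.01,-0.003,0,0,-0.08],[-0.3,-0.38,-0.02,-0.006,0,0,-0.17],[-0.3,-0.563,-0.029,-0.01,0,0,-0.26],[-0.3,-0.563,-0.029,-0.01,0,0,-0.35],[-0.3,-0.563,-0.029,-0.01,0,0,-0.375],[-0.3,-0.563,-0.029,-0.01,0,0,-0.375],[-0.3,-0.563,-0.029,-0.01,0,0,-0.375]]' 10; python3 wm.py 325 235 30; python3 plan.py 663.5,-195.5,9.5,45,1
```

```text
time: 27.02
ee_pos: [0.6637, -0.1959, 0.1193]
eef_rot: [0.383, 0.924, -0.0, -0.001]
ft_force: [0.3, 1.0, 0.1]
width: 0.0562
grip_force: 0.0
rect 662.2 -193.1 size 34.5 34.2 ang -36.7 hsv [ 21  88 226] bbox (301, 206, 48, 47)
t 27.07 tcp [ 0.6639 -0.1959  0.1195] close dir 44.9 w 0.0563 gf 0.0 F [0.1 0.  1.1] j7 1.23
663.5,-195.5,9.5,45,1 -> [0.002 0.    0.367] [-0.    -0.    -0.001] rows 1.8 0.0
```

```bash
python3 -m pendant '[[-0.3,0.005,0.001,0.17,0,0,0],[-0.3,0.005,0.001,0.3,0,0,0],[-0.3,0.005,0.001,0.35,0,0,0],[-0.3,0.005,0.001,0.365,0,0,0],[0.1,0.005,0.001,0.365,0,0,0],[1,0.005,0.001,0.365,0,0,0],[1,0.005,0.001,0.365,0,0,0],[1,0.005,0.001,0.365,0,0,0]]' 10; python3 plan.py
```

```text
time: 28.08
ee_pos: [0.6638, -0.1951, 0.0115]
eef_rot: [0.383, 0.924, 0.0, 0.001]
ft_force: [-0.7, 0.4, 5.3]
width: 0.035
grip_force: 10.0
t 28.07 tcp [ 0.6638 -0.1951  0.0115] close dir 45.0 w 0.035 gf 10.000367114553228 F [-0.7  0.4  5.3] j7 1.27
```

```bash
python3 -m pendant '[[1,0,0,0,0,0,0],[1,0,0,-0.02,0,0,0],[1,0,0,-0.1,0,0,0],[1,0,0,-0.25,0,0,0],[1,0,0,-0.37,0,0,0],[1,0,0,-0.37,0,0,0],[1,0,0,-0.37,0,0,0]]' 12; python3 plan.py 672,28,120,0,1
```

```text
time: 28.95
ee_pos: [0.6628, -0.1947, 0.1208]
eef_rot: [0.383, 0.924, 0.0, -0.001]
ft_force: [0.1, -0.4, -1.5]
width: 0.0346
grip_force: 12.0
t 28.95 tcp [ 0.6628 -0.1947  0.1208] close dir 45.0 w 0.0346 gf 12.000034164375393 F [ 0.1 -0.4 -1.5] j7 1.23
672,28,120,0,1 -> [0.503 0.546 0.003] [-0.    -0.     0.375] rows 3.6 4.2
```

```bash
python3 -m pendant '[[1,0.12,0.13,0,0,0,0.08],[1,0.25,0.27,0,0,0,0.17],[1,0.38,0.41,0,0,0,0.26],[1,0.503,0.546,0.003,0,0,0.35],[1,0.503,0.546,0.003,0,0,0.375],[1,0.503,0.546,0.003,0,0,0.375],[1,0.503,0.546,0.003,0,0,0.375]]' 12; python3 plan.py 672,28,17,0,1
```

```text
time: 29.82
ee_pos: [0.672, 0.0262, 0.12]
eef_rot: [0.707, 0.707, -0.001, -0.0]
ft_force: [-0.2, -0.2, -0.3]
width: 0.0348
grip_force: 12.0
t 29.82 tcp [0.672  0.0262 0.12  ] close dir -0.0 w 0.0348 gf 12.00002226534707 F [-0.2 -0.2 -0.3] j7 0.17
672,28,17,0,1 -> [0.006 0.    0.343] [-0.  0. -0.] rows 1.6 0.0
```

```bash
python3 -m pendant '[[1,0.004,0,0.15,0,0,0],[1,0.004,0,0.27,0,0,0],[1,0.004,0,0.32,0,0,0],[1,0.004,0,0.335,0,0,0],[1,0.004,0,0.341,0,0,0],[1,0.004,0,0.343,0,0,0],[1,0.004,0,0.345,0,0,0],[1,0.004,0,0.345,0,0,0]]'; python3 plan.py
```

```text
time: 30.82
ee_pos: [0.6726, 0.0289, 0.0175]
eef_rot: [0.707, 0.707, 0.0, 0.0]
ft_force: [-0.3, 0.4, 0.4]
width: 0.0347
grip_force: 12.0
t 30.82 tcp [0.6726 0.0289 0.0175] close dir -0.0 w 0.0347 gf 12.000012679200154 F [-0.3  0.4  0.4] j7 0.22
```

```bash
python3 -m pendant '[[1,0,0,0.002,0,0,0],[1,0,0,0.003,0,0,0],[1,0,0,0.003,0,0,0]]'; python3 plan.py
```

```text
time: 31.2
ee_pos: [0.6724, 0.0288, 0.0162]
eef_rot: [0.707, 0.707, 0.0, -0.0]
ft_force: [-0.4, 0.5, -0.6]
width: 0.0349
grip_force: 12.0
t 31.2 tcp [0.6724 0.0288 0.0162] close dir -0.0 w 0.0349 gf 11.999977030791342 F [-0.4  0.5 -0.6] j7 0.22
```

```bash
python3 -m pendant '[[1,0,0,0.002,0,0,0],[1,0,0,0.002,0,0,0],[1,0,0,0.002,0,0,0]]'; python3 plan.py
```

```text
time: 31.58
ee_pos: [0.6724, 0.0288, 0.0156]
eef_rot: [0.707, 0.707, 0.0, -0.0]
ft_force: [0.2, 0.6, 0.0]
width: 0.0346
grip_force: 12.0
t 31.57 tcp [0.6724 0.0288 0.0156] close dir -0.0 w 0.0346 gf 12.000070196623938 F [0.2 0.6 0. ] j7 0.22
```

```bash
python3 -m pendant '[[1,0,0,0.002,0,0,0],[1,0,0,0.002,0,0,0],[1,0,0,0.002,0,0,0]]'; python3 plan.py
```

```text
time: 31.95
ee_pos: [0.6725, 0.0288, 0.0155]
eef_rot: [0.707, 0.707, 0.0, -0.0]
ft_force: [-2.3, -0.3, 4.0]
width: 0.0351
grip_force: 12.0
t 31.95 tcp [0.6725 0.0288 0.0155] close dir -0.0 w 0.0351 gf 12.00041149975732 F [-2.3 -0.3  4. ] j7 0.22
```

```bash
python3 -m pendant '[[0,0,0,-0.002,0,0,0],[-0.1,0,0,-0.002,0,0,0],[-0.1,0,0,-0.002,0,0,0],[-0.1,0,0,-0.05,0,0,0],[-0.1,0,0,-0.2,0,0,0],[-0.1,0,0,-0.36,0,0,0],[-0.1,0,0,-0.36,0,0,0],[-0.1,0,0,-0.36,0,0,0]]' 5; python3 plan.py 490,135,120,-78.8,1
python3 - <<'E'
from h import *
c=shot('wrist'); h=cv2.cvtColor(c['bgr'],cv2.COLOR_BGR2HSV)
for P in([.6725,.0288,.034],[.673,-.0273,.034]):
    u=proj(c,P)[0]; print(u, h[int(u[1]),int(u[0])])
E
```

```text
time: 32.95
ee_pos: [0.6724, 0.0289, 0.1234]
eef_rot: [0.707, 0.707, 0.0, -0.0]
ft_force: [-0.2, 0.5, -0.3]
width: 0.0478
grip_force: 0.0
t 32.95 tcp [0.6724 0.0289 0.1234] close dir -0.0 w 0.0478 gf 0.0 F [-0.2  0.5 -0.3] j7 0.17
490,135,120,-78.8,1 -> [ 0.353 -0.608  0.011] [ 0.    -0.     0.656] rows 3.4 7.4
[324.52299247 233.21302668] [ 21  86 228]
[325.08986711 302.58969877] [ 21  86 229]
```

```bash
python3 -m pendant '[[-0.6,0.09,-0.15,0,0,0,0.08],[-0.6,0.18,-0.3,0,0,0,0.17],[-0.6,0.27,-0.45,0.01,0,0,0.26],[-0.6,0.353,-0.608,0.011,0,0,0.35],[-0.6,0.353,-0.608,0.011,0,0,0.44],[-0.6,0.353,-0.608,0.011,0,0,0.53],[-0.6,0.353,-0.608,0.011,0,0,0.62],[-0.6,0.353,-0.608,0.011,0,0,0.656]]' 10; python3 plan.py 490,135,10,-78.8,1; python3 wm.py 325 225 28
```

```text
time: 34.0
ee_pos: [0.4894, 0.1347, 0.119]
eef_rot: [0.995, 0.096, -0.001, 0.0]
ft_force: [0.0, -0.7, 0.8]
width: 0.0694
grip_force: 0.0
t 34.0 tcp [0.4894 0.1347 0.119 ] close dir -79.0 w 0.0694 gf 0.0 F [ 0.  -0.7  0.8] j7 -1.48
490,135,10,-78.8,1 -> [ 0.003 -0.001  0.363] [ 0.     0.001 -0.002] rows 1.7 0.0
rect 488.4 134.0 size 44.0 43.7 ang -79.0 hsv [ 13 153 115] bbox (295, 203, 61, 58)
```

Aligned: block at (488.4, 134.0), sides at −79°. Grasp it.

```bash
python3 -m pendant '[[-0.6,-0.001,0.001,0.17,0,0,0],[-0.6,-0.001,0.001,0.3,0,0,0],[-0.6,-0.001,0.001,0.345,0,0,0],[-0.6,-0.001,0.001,0.362,0,0,0],[-0.1,-0.001,0.001,0.362,0,0,0],[1,-0.001,0.001,0.362,0,0,0],[1,-0.001,0.001,0.362,0,0,0],[1,-0.001,0.001,0.362,0,0,0]]' 12; python3 plan.py
```

```text
time: 35.05
ee_pos: [0.4902, 0.1348, 0.0117]
eef_rot: [0.995, 0.098, 0.0, -0.0]
ft_force: [-1.4, -0.0, 5.0]
width: 0.0438
grip_force: 12.0
t 35.05 tcp [0.4902 0.1348 0.0117] close dir -78.7 w 0.0438 gf 12.001091837882996 F [-1.4 -0.   5. ] j7 -1.32
```

```bash
python3 -m pendant '[[1,0,0,0,0,0,0],[1,0,0,-0.02,0,0,0],[1,0,0,-0.1,0,0,0],[1,0,0,-0.25,0,0,0],[1,0,0,-0.4,0,0,0],[1,0,0,-0.4,0,0,0],[1,0,0,-0.4,0,0,0]]' 18; python3 plan.py 490,-130,130,-92,1
```

```text
time: 35.92
ee_pos: [0.4894, 0.1346, 0.1308]
eef_rot: [0.995, 0.098, -0.0, -0.0]
ft_force: [-0.1, -0.1, -1.0]
width: 0.0433
grip_force: 18.0
t 35.92 tcp [0.4894 0.1346 0.1308] close dir -78.7 w 0.0433 gf 18.000043630599976 F [-0.1 -0.1 -1. ] j7 -1.48
490,-130,130,-92,1 -> [-0.171  0.866  0.002] [-0.     0.     0.111] rows 4.2 1.2
```

```bash
python3 -m pendant '[[1,-0.04,0.2,0,0,0,0.03],[1,-0.08,0.4,0,0,0,0.06],[1,-0.12,0.6,0,0,0,0.09],[1,-0.15,0.8,0,0,0,0.111],[1,-0.171,0.866,0,0,0,0.111],[1,-0.171,0.866,0,0,0,0.111],[1,-0.171,0.866,0,0,0,0.111]]' 18; python3 plan.py 461.5,-385.5,120,-105.7,1
```

```text
time: 36.8
ee_pos: [0.4899, -0.1293, 0.1304]
eef_rot: [1.0, -0.018, -0.001, -0.0]
ft_force: [0.1, -0.6, -0.9]
width: 0.0436
grip_force: 18.0
t 36.8 tcp [ 0.4899 -0.1293  0.1304] close dir -92.0 w 0.0436 gf 18.000152707099915 F [ 0.1 -0.6 -0.9] j7 -1.16
461.5,-385.5,120,-105.7,1 -> [-0.065  0.857  0.035] [0.    0.001 0.114] rows 4.1 1.3
```

```bash
python3 -m pendant '[[1,-0.015,0.2,0.01,0,0,0.03],[1,-0.03,0.4,0.02,0,0,0.06],[1,-0.045,0.6,0.03,0,0,0.09],[1,-0.06,0.8,0.035,0,0,0.114],[1,-0.065,0.857,0.035,0,0,0.114],[1,-0.065,0.857,0.035,0,0,0.114],[1,-0.065,0.857,0.035,0,0,0.114]]' 18; python3 plan.py 461.5,-385.5,18,-105.7,1
python3 - <<'E'
from h import *
c=shot('wrist'); h=cv2.cvtColor(c['bgr'],cv2.COLOR_BGR2HSV); m=cv2.inRange(h,(12,25,150),(28,118,255))
for q in cv2.findContours(m,cv2.RETR_EXTERNAL,cv2.CHAIN_APPROX_NONE)[0]:
    if cv2.contourArea(q)>800: print(cv2.boundingRect(q),cv2.approxPolyDP(cv2.convexHull(q),6,True)[:,0].tolist())
C=np.array([.4615,-.3855,.012]); a=np.radians(-15.7); x=np.array([np.cos(a),np.sin(a),0])*.045; y=np.array([-np.sin(a),np.cos(a),0])*.045
print(proj(c,[C+x+y,C+x-y,C-x-y,C-x+y]).round())
E
```

```text
time: 37.67
ee_pos: [0.4627, -0.3844, 0.1202]
eef_rot: [0.991, -0.136, -0.0, -0.001]
ft_force: [0.2, 1.5, -0.2]
width: 0.044
grip_force: 18.0
t 37.67 tcp [ 0.4627 -0.3844  0.1202] close dir -105.6 w 0.044 gf 17.99997478723526 F [ 0.2  1.5 -0.2] j7 -0.82
461.5,-385.5,18,-105.7,1 -> [-0.003  0.005  0.341] [-0.001  0.     0.001] rows 1.6 0.0
(263, 168, 123, 160) [[384, 168], [370, 327], [278, 327], [263, 169]]
[[266. 166.]
 [387. 167.]
 [381. 278.]
 [270. 278.]]
```

```bash
python3 -m pendant '[[1,-0.003,0.001,0.15,0,0,0],[1,-0.003,0.001,0.27,0,0,0],[1,-0.003,0.001,0.32,0,0,0],[1,-0.003,0.001,0.335,0,0,0],[1,-0.003,0.001,0.341,0,0,0],[1,-0.003,0.001,0.344,0,0,0],[1,-0.003,0.001,0.346,0,0,0],[1,-0.003,0.001,0.346,0,0,0]]'; python3 plan.py
```

```text
time: 38.72
ee_pos: [0.4606, -0.3868, 0.0171]
eef_rot: [0.991, -0.137, 0.0, -0.0]
ft_force: [-0.6, -0.3, -0.4]
width: 0.0434
grip_force: 18.0
t 38.73 tcp [ 0.4606 -0.3868  0.0171] close dir -105.8 w 0.0434 gf 17.9998317360878 F [-0.6 -0.3 -0.4] j7 -0.75
```

```bash
python3 -m pendant '[[1,0,0,0.001,0,0,0],[1,0,0,0.002,0,0,0],[1,0,0,0.002,0,0,0]]'; python3 plan.py
```

```text
time: 39.1
ee_pos: [0.4605, -0.3867, 0.0162]
eef_rot: [0.991, -0.137, -0.0, -0.0]
ft_force: [0.3, 0.2, -0.6]
width: 0.0437
grip_force: 18.0
t 39.1 tcp [ 0.4605 -0.3867  0.0162] close dir -105.7 w 0.0437 gf 17.999965846538544 F [ 0.3  0.2 -0.6] j7 -0.75
```

```bash
python3 -m pendant '[[1,0,0,0.001,0,0,0],[1,0,0,0.003,0,0,0],[1,0,0,0.003,0,0,0]]'; python3 plan.py
```

```text
time: 39.48
ee_pos: [0.4605, -0.3867, 0.0157]
eef_rot: [0.991, -0.137, 0.0, -0.0]
ft_force: [-2.1, 1.3, 4.6]
width: 0.0436
grip_force: 18.0
t 39.48 tcp [ 0.4605 -0.3867  0.0157] close dir -105.8 w 0.0436 gf 18.001118302345276 F [-2.1  1.3  4.6] j7 -0.75
```

```bash
python3 -m pendant '[[-0.05,0,0,-0.002,0,0,0],[-0.12,0,0,-0.002,0,0,0],[-0.12,0,0,-0.002,0,0,0],[-0.12,0,0,-0.04,0,0,0],[-0.12,0,0,-0.15,0,0,0],[-0.12,0,0,-0.35,0,0,0],[-0.12,0,0,-0.5,0,0,0],[-0.12,0,0,-0.5,0,0,0]]' 5; python3 plan.py 320,-530,200
```

```text
time: 40.48
ee_pos: [0.4616, -0.3883, 0.1694]
eef_rot: [0.991, -0.137, 0.003, 0.001]
ft_force: [0.5, -0.1, -0.3]
width: 0.0486
grip_force: 0.0
t 40.48 tcp [ 0.4616 -0.3883  0.1694] close dir -105.8 w 0.0486 gf 0.0 F [ 0.5 -0.1 -0.3] j7 -0.85
320,-530,200 -> [-0.325  0.583 -0.103] [ 0.001 -0.003  0.   ] rows 3.2 0.0
```

```bash
python3 -m pendant '[[-0.12,-0.1,0.18,-0.03,0,0,0],[-0.12,-0.2,0.36,-0.06,0,0,0],[-0.12,-0.3,0.54,-0.1,0,0,0],[-0.12,-0.325,0.583,-0.1,0,0,0],[-0.12,-0.325,0.583,-0.1,0,0,0],[-0.12,-0.325,0.583,-0.1,0,0,0]]'
python3 - <<'E'
from h import *
t=shot('top'); s=shot('side')['bgr']
o=np.zeros((600,800,3),np.uint8)
def put(img,x0,y0,w,h,X,Y,k): o[Y:Y+h*k,X:X+w*k]=cv2.resize(img[y0:y0+h,x0:x0+w],(w*k,h*k),interpolation=cv2.INTER_CUBIC)
put(t['bgr'],85,120,480,180,0,0,1)
put(t['bgr'],85,210,100,80,500,0,3)
put(s,375,220,75,65,0,245,4); put(s,275,390,80,85,310,245,4); put(s,285,105,75,60,640,245,2); put(s,330,170,110,80,640,400,1); put(s,330,280,110,70,640,490,1)
cv2.imwrite('pics/fin.png',o)
E
```

```text
time: 41.22
ee_pos: [0.321, -0.5271, 0.1946]
eef_rot: [0.991, -0.136, -0.0, -0.001]
ft_force: [1.2, -0.8, -0.9]
width: 0.0486
grip_force: 0.0
```

View pics/fin.png

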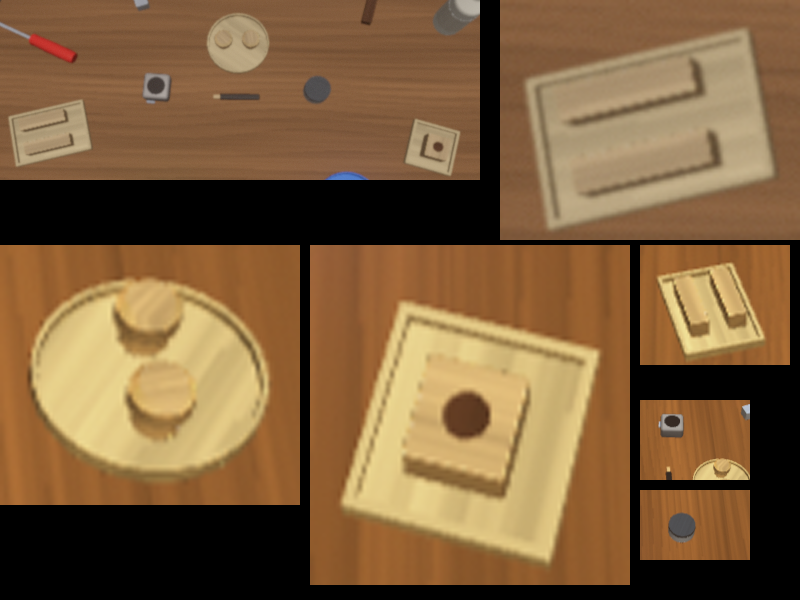

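The last views show both blanks flat and lengthwise in the tray (635,90 and 650,160 in the crop) and both knobs upright in the dish. The block is flat with its hole up, and the tape and tin are where they were.

```bash
python3 -c "
from bench import r
print(r.close_job())"
```

```text
the job is handed in; nothing more can be done
None
```

The job is handed in at about 41 s: the last pictures show both blanks lengthwise in the long tray, both knobs upright in the plywood dish, the foot block hole-up in the small tray, and the tape measure and wax tin where they were.

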